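# Set up the tasting row

## Robot

A 6-joint arm with a two-finger parallel gripper is mounted at the origin on a cart in front of the work surface, level with it; the furniture and walls round the work are solid. World frame = base frame: x ahead of the robot, y to its left, z up, the work surface at z = 0. Lengths are in m, angles in rad, forces in N, time in s.
With the tool pointing down it reaches from about 0.2 to 0.875 m from the base axis. Payload 3.4 kg.
Tool frame: the origin (TCP) lies between the finger pads, 19 mm behind the fingertips; this is the grasp point; z points along the fingers, y is the line along which they close (so a half turn about z gives the same grasp; the last joint's range is limited). The gripper opens to 94 mm and grips with 3 to 60 N. Pads are 16 mm wide; open, the fingers measure 119 mm over their backs; the gripper's body (75 mm by 177 mm) begins 78 mm behind the grasp point.
Start: joints at [1.065, 0.276, 1.505, -0, 1.361, -0.121], TCP at [0.216, 0.533, 0.224] pointing down, gripper open.
Joint ranges: [-2.89, 2.89], [-0.75, 2.08], [0.22, 2.7], [-1.18, 4.32], [0.11, 2.71], [-2.7, 2.7]. Speed limits (rad/s): [2.57, 2.57, 3.14, 3.14, 3.14, 3.14].

## Interface

Orientations are given as a unit quaternion [w, x, y, z].
In Python, from plant import r, gripper_to, inverse_kinematics, vision, models, telemetry gives the robot as it stands. Calls block until the motion is done:
- r.move_to(position, orientation): joint-space move of the TCP to a pose.
- r.move_l(position, rot=None, vel=0.15, guard=None): straight line of the TCP; rot=None keeps the orientation; vel is the mean speed in m/s. With guard (N) it stops when the force on the tool has changed by that much, and returns True; else False.
- r.movej(angles): joint-space move.
- gripper_to(opening, f_grip=None): finger opening in m; f_grip is the grip in N (None keeps the last); returns when the fingers have stopped.
- r.hold(seconds).
- inverse_kinematics(position, orientation): joint angles nearest the present ones, or None.
- vision.snapshot(name): name is "scene" or "top"; returns the picture (420x560x3 uint8, red, green, blue); there is no depth.
- vision.get_calibration(name): a dict with "fx", "fy", "cx", "cy" (pixels), "position" and "orientation" of the camera in the world. Camera axes: x right, y down, z forward; pixel columns grow to the right and rows downward; lengths in m; the calibration is good to about 2 mm. A picture is of the moment at which its call begins. get_calibration takes no time and is no camera call.
A pose or a line that the arm cannot do raises r.PlanningError and nothing moves.
- r.sign_off(): hands the job in; it is judged then, once.
Trained networks look in the newest picture that a camera, given by its name, has taken for a name from the list of things; names that differ only in an ending like _2 or _b are one class to them, and where a whole thing is asked for, a point or a joint stands for the part that bears it (a point fixed in the world has none). Each returns a list of dicts, best first, with "score" (0 to 1); they miss things now and then, are a little off and sometimes report something else, mostly with a low value. They report only what shows in the picture. A call takes as long as a camera call. They do not tell look-alikes from the thing itself.
- models.boxes_of(thing, camera): "at" ([x, y, z] in m, in world coordinates, good to about 4 mm: the middle of the surface that is visible of it).
- models.regions_of(thing, camera): "pixels" (420x560 bool, what is visible of it).
- models.mark_of(thing, camera): "at" ([x, y, z] in m, in world coordinates, good to about 4 mm: a listed point, or the origin of a listed thing).
Readings, each from a call of its own:
- telemetry.current_t(): time.
- telemetry.current_joints(): joint angles.
- telemetry.current_dq(): joint speeds.
- telemetry.current_joint_efforts(): joint torques, N m.
- telemetry.current_ee_pos(): TCP position.
- telemetry.current_tool_rot(): TCP orientation.
- telemetry.current_wrist_force(): force on the tool from outside, world axes, zero at the start.
- telemetry.current_torque(): the same for the moment, N m.
- telemetry.current_opening(): finger opening in m.
- telemetry.current_finger_force(): force on a finger pad.
Only numpy, scipy, OpenCV 4.12 (cv2) and the standard library are available. Lean on these libraries where they do the work, as an engineer would, in place of code of your own. Each camera call takes 0.05 s, during which the arm holds its last target. There are 200 camera calls.

## Task

The four jars in the wooden stock tray are lined up mild to hot from the tray's handle end; move them into the display rack in that same order, so that the jar at the handle end comes to stand next to the price card, and so on to the last one next to the spoon cup. Take each one straight from the tray to its place without putting any down on the table, and set each one down (no dropping) upright and fully into its round recess. Leave the price card, the spoon cup and the roll of tape as they stand.

Things in the scene. Friction and masses are not known exactly. Their poses are not given: they have to be found in the camera images.
- jar_darkred: Glass jar with dark red sauce and a black lid, 84 mm tall with its lid, 62 mm across the glass, about 0.3 kg. Origin at the centre of its underside, z up; round, so its yaw means nothing; leans up to 0.04 rad when standing. Starts in any of the four compartments of the stock tray. Can be gripped across the glass from above, TCP 45 to 60 mm over its underside.
- jar_orange: Glass jar with orange sauce and a dark green lid, 84 mm tall with its lid, 62 mm across the glass, about 0.3 kg. Origin at the centre of its underside, z up; round, so its yaw means nothing; leans up to 0.04 rad when standing. Starts in any of the four compartments of the stock tray. Can be gripped across the glass from above, TCP 45 to 60 mm over its underside.
- jar_olive: Glass jar with olive-green paste and a pale green lid, 90 mm tall with its lid, 65 mm across the glass, about 0.3 kg. Origin at the centre of its underside, z up; round, so its yaw means nothing; leans up to 0.04 rad when standing. Starts in any of the four compartments of the stock tray. Can be gripped across the glass from above, TCP 45 to 60 mm over its underside.
- jar_clear: Clear glass jar with pale contents, a tan label and a bright green lid, 84 mm tall with its lid, 63 to 68 mm across the glass, about 0.3 kg. Origin at the centre of its underside, z up; round, so its yaw means nothing; leans up to 0.04 rad when standing. Starts in any of the four compartments of the stock tray. Can be gripped across the glass from above, TCP 45 to 60 mm over its underside.
- stock_tray: Plywood tray, 90 x 340 mm, fixed; nearer the robot than the rack or beyond it. Origin: centre of its underside; y along it, z up. A steel bow handle sticks out 34 mm from its +y end only. Four compartments, centres at x = 0, y = +120, +40, -40, -120 mm, 78 (x) x 75 (y) mm inside, floor 6 mm above the origin; long walls and dividers reach 30 mm high, end walls 46 mm.
- display_rack: Brown wooden bar, 96 x 340 x 26 mm high, fixed. Origin: centre of its underside; y along it, z up. Four empty round recesses in its top with grey felt, 76 mm across, 14 mm deep, rims chamfered, centres at x = 0, y = +120, +40, -40, -120 mm, floors 12 mm above the origin. Off one end stands the price card, off the other the spoon cup, either way round.
- price_card: White price card with a red border in a wooden block, 90 mm wide, 77 mm high, 26 mm thick, loose; stands on the table 200 to 206 mm from the rack's centre, off one end of the rack. Origin at the centre of the block's underside. Marks the end where the row begins.
- spoon_cup: White cup with wooden tasting spoons, 60 mm across, about 105 mm high with the spoons, loose; stands on the table 200 to 206 mm from the rack's centre, off the end of the rack away from the price card. Origin at the centre of its underside.
- tape: Loose roll of cream tape lying flat on the table behind the work, 98 mm across, 25 mm high; a bystander. Origin at the centre of its underside.
There are look-alikes about, which are no part of the job. Leave any yellow look-alike of the jar_olive alone.

How it is judged:
By the outcome, as a careful person would: the job done as asked, in the order asked, and still so for the second after the job is handed in, with the robot touching nothing.
It also fails if it takes over 104 s, if anything falls off the work surface, if the arm or the gripper's body presses on something with over 40 N, if the wrist force passes 120 N, or if a joint passes its speed limit or range.

## Working session

There is one attempt and no reset: what is moved stays moved. The work goes in short steps, each a Python script; the robot and the scene stay as the last script left them, time stands still between calls to the robot, and variables do not carry over. Pictures are saved under pics/ and viewed, at most 14 in all, crops included, and the job is handed in when it is done.

```bash
mkdir -p pics
python3 - <<'E'
from plant import *
import cv2
for c in("scene","top"):
    im=vision.snapshot(c); cv2.imwrite(f"pics/{c}0.png",im[:,:,::-1])
    k=vision.get_calibration(c); print(c,k)
    for t in ["jar_darkred","jar_orange","jar_olive","jar_clear","stock_tray","display_rack","price_card","spoon_cup","tape"]:
        print(t,[(d["at"] if isinstance(d["at"],list) else d["at"].round(3).tolist(),round(float(d["score"]),2)) for d in models.mark_of(t,c)][:4])
print(telemetry.current_t())
E
```

```text
scene {'fx': 419.8805952691377, 'fy': 419.8805952691377, 'cx': 281.7731004937218, 'cy': 213.20309949616075, 'position': array([-0.11091256, -0.84073129,  0.5118902 ]), 'orientation': array([-0.47260469,  0.78921958, -0.33567546,  0.20272948])}
jar_darkred [([0.4804, -0.3869, 0.0056], 0.61)]
jar_orange []
jar_olive [([0.6, -0.2841, 0.0032], 0.93), ([0.3306, -0.4613, -0.001], 0.87)]
jar_clear [([0.4835, -0.3886, 0.0074], 0.65)]
stock_tray [([0.5718, -0.3105, -0.001], 0.65)]
display_rack []
price_card [([0.3054, -0.3179, 0.0023], 0.84)]
spoon_cup [([0.6246, -0.0785, -0.0019], 0.6)]
tape [([0.684, -0.4334, -0.0025], 0.91)]
top {'fx': 436.1190059059675, 'fy': 436.1190059059675, 'cx': 275.2089341759459, 'cy': 209.529022775246, 'position': array([ 0.43539932, -0.24014915,  0.9785743 ]), 'orientation': array([ 0.01210582, -0.70183727,  0.71160373, -0.0299672 ])}
jar_darkred [([0.6658, -0.2312, 0.0062], 0.87), ([0.3021, -0.3134, -0.0002], 0.56)]
jar_orange [([0.5466, -0.3419, 0.0072], 0.9), ([0.6651, -0.2306, 0.0073], 0.5)]
jar_olive [([0.328, -0.4608, -0.0002], 0.98), ([0.6042, -0.2878, 0.0114], 0.62), ([0.6278, -0.0793, 0.0001], 0.47)]
jar_clear [([0.4832, -0.3905, 0.0085], 0.89), ([0.5764, -0.313, 0.0006], 0.51)]
stock_tray [([0.5762, -0.3152, -0.0014], 0.68)]
display_rack [([0.4604, -0.208, 0.0009], 0.93)]
price_card [([0.3031, -0.3155, -0.0013], 0.68)]
spoon_cup [([0.6314, -0.0796, 0.0003], 0.91)]
tape [([0.6806, -0.4341, -0.0033], 0.96)]
1.0
```

View pics/top0.png

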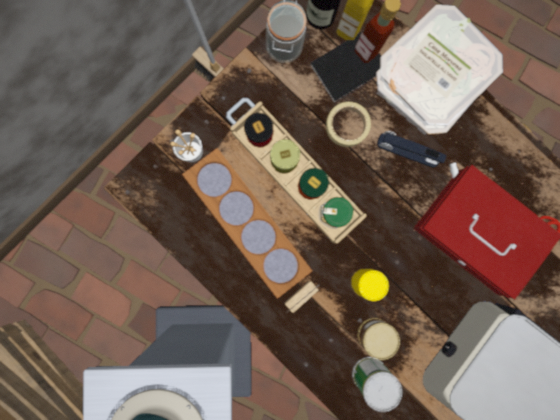

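View pics/scene0.png

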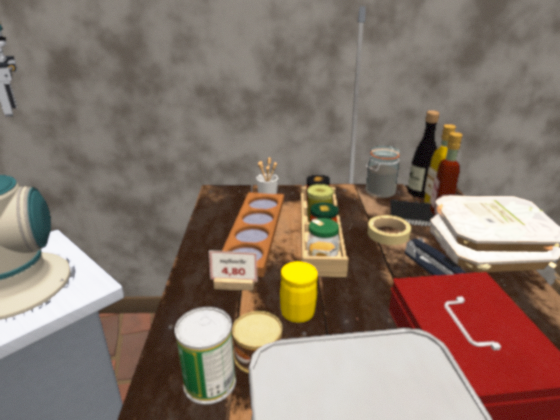

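The top view shows the tray handle at (240,110). From it the jars run darkred (259,128), olive (285,155), orange (314,183), clear (338,211). The price card is at (302,297) and the spoon cup at (187,147), so darkred goes to the recess at (280,266) and clear to the one at (213,179). The yellow jar at (370,285) is the look-alike. Next I refine the positions.

```bash
cat > h.py <<'E'
import numpy as np, cv2
from scipy.spatial.transform import Rotation as R
from plant import *
def Rq(q): return R.from_quat([q[1],q[2],q[3],q[0]]).as_matrix()
def ray(c,uv,z):
    k=vision.get_calibration(c); d=Rq(k["orientation"])@[(uv[0]-k["cx"])/k["fx"],(uv[1]-k["cy"])/k["fy"],1]
    p=k["position"]; return p+d*(z-p[2])/d[2]
def proj(c,p):
    k=vision.get_calibration(c); v=Rq(k["orientation"]).T@(np.asarray(p)-k["position"])
    return np.array([k["fx"]*v[0]/v[2]+k["cx"],k["fy"]*v[1]/v[2]+k["cy"]])
def felts(im,seeds,c,rad=22):
    hsv=cv2.cvtColor(im,cv2.COLOR_RGB2HSV); m=((hsv[...,1]<75)&(hsv[...,2]>70)).astype(np.uint8)
    out=[]
    for s in seeds:
        w=np.zeros_like(m); cv2.circle(w,tuple(int(x) for x in s),rad,1,-1)
        n,l,st,ce=cv2.connectedComponentsWithStats(m&w); i=1+np.argmax(st[1:,4])
        out.append((ce[i],st[i,4]))
    return out
def fitline(P,ys):
    P=np.asarray(P)[:,:2];ys=np.asarray(ys); c=P.mean(0); d=((P-c)*(ys-ys.mean())[:,None]).sum(0); d/=np.linalg.norm(d)
    return c-d*ys.mean(),d,np.linalg.norm(P-(c+np.outer(ys-ys.mean(),d)),axis=1)
E
python3 - <<'E'
from h import *
im=cv2.imread("pics/top0.png")[:,:,::-1].copy()
F=felts(im,[(213,179),(236,208),(258,237),(280,266)],"top")
print(F); P=[ray("top",f[0],.012) for f in F]; o,d,e=fitline(P,[.12,.04,-.04,-.12]); print(o,d,e,[p.round(4) for p in P])
vision.snapshot("top")
big=cv2.resize(im,None,fx=4,fy=4,interpolation=cv2.INTER_CUBIC)
for n,z in (("jar_darkred",.09),("jar_olive",.096),("jar_orange",.09),("jar_clear",.09)):
    for _ in range(3):
        print(n,[(np.round(d["at"],4).tolist(),round(d["score"],2)) for d in models.mark_of(n,"top")][:3])
# colour edges: show crop
c=big[380:980,880:1560]; 
g=cv2.cvtColor(big,cv2.COLOR_RGB2GRAY)
cv2.imwrite("pics/crop1.png",c[:,:,::-1])
E
```

```text
[(array([213.89542484, 179.35729847]), np.int32(918)), (array([235.92216216, 207.84324324]), np.int32(925)), (array([257.99353448, 236.57112069]), np.int32(928)), (array([280.25613661, 265.44183565]), np.int32(937))]
[ 0.46553689 -0.20200996] [0.79966345 0.60044848] [0.0003894  0.00019233 0.00010726 0.00045677] [array([ 0.5618, -0.1297,  0.012 ]), array([ 0.4977, -0.178 ,  0.012 ]), array([ 0.4334, -0.2261,  0.012 ]), array([ 0.3692, -0.2743,  0.012 ])]
jar_darkred [([0.6676, -0.2314, 0.003], 0.82), ([0.5472, -0.3458, 0.0051], 0.26)]
jar_darkred [([0.6676, -0.2314, 0.003], 0.82), ([0.5472, -0.3458, 0.0051], 0.26)]
jar_darkred [([0.6676, -0.2314, 0.003], 0.82), ([0.5472, -0.3458, 0.0051], 0.26)]
jar_olive [([0.3294, -0.4611, -0.0001], 0.71)]
jar_olive [([0.3294, -0.4611, -0.0001], 0.71)]
jar_olive [([0.3294, -0.4611, -0.0001], 0.71)]
jar_orange [([0.5458, -0.3454, 0.0057], 0.63)]
jar_orange [([0.5458, -0.3454, 0.0057], 0.63)]
jar_orange [([0.5458, -0.3454, 0.0057], 0.63)]
jar_clear [([0.4824, -0.3967, 0.0087], 0.7), ([0.3022, -0.3154, -0.0018], 0.51)]
jar_clear [([0.4824, -0.3967, 0.0087], 0.7), ([0.3022, -0.3154, -0.0018], 0.51)]
jar_clear [([0.4824, -0.3967, 0.0087], 0.7), ([0.3022, -0.3154, -0.0018], 0.51)]
```

View pics/crop1.png

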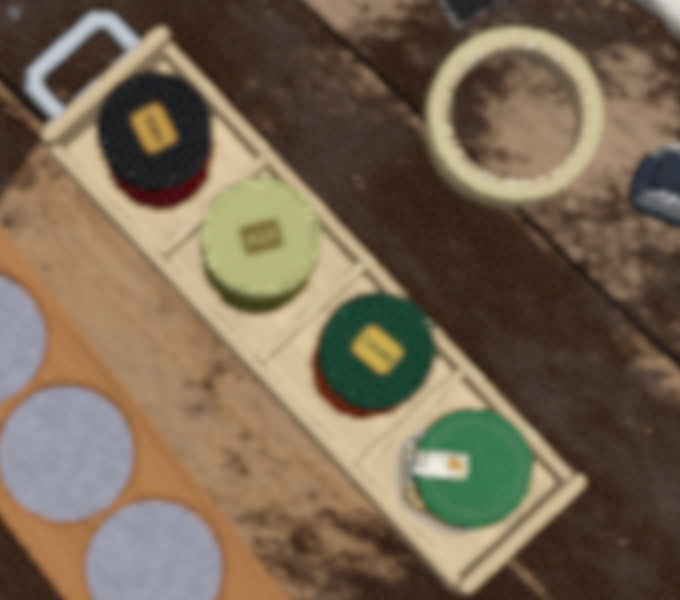

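Crop shows lid centres (crop px): darkred (155,132), olive (261,238), orange (376,353), clear (472,469); tray end-wall corners (163,33), (45,137), (583,482), (464,590).

Run:
```python
from h import *
f=lambda x,y:((880+x)/4-.375,(380+y)/4-.375)
co=np.array([ray("top",f(*q),.046)[:2] for q in((163,33),(45,137),(583,482),(464,590))])
o=co.mean(0); d=co[:2].mean(0)-co[2:].mean(0); L=np.linalg.norm(d); d/=L; print("tray",o,d,np.degrees(np.arctan2(d[1],d[0])),L,np.linalg.norm(co[0]-co[1]))
n=np.array([d[1],-d[0]])
for nm,q,z in(("dr",(155,132),.09),("ol",(261,238),.096),("or",(376,353),.09),("cl",(472,469),.09)):
    p=ray("top",f(*q),z)[:2]; print(nm,p.round(4),"along,across",((p-o)@d).round(4),((p-o)@n).round(4))
# jaw orientation check
print(telemetry.current_tool_rot(),telemetry.current_ee_pos())
# scene camera check of felts
im=cv2.imread("pics/scene0.png")[:,:,::-1].copy()
ro=np.array([.46554,-.20201]);rd=np.array([.79966,.60045])
P=[np.r_[ro+rd*y,.012] for y in(.12,.04,-.04,-.12)]
for p in P:
    s=proj("scene",p); F=felts(im,[s],"scene",14)[0]; print(s,F, (ray("scene",F[0],.012)-p)[:2])
```

```text
tray [ 0.5713639  -0.31415501] [0.74382415 0.66837536] 41.941798181767325 0.3324635355146126 0.08582100464696368
dr [ 0.6579 -0.2307] along,across 0.1201 -0.0042
ol [ 0.601  -0.2843] along,across 0.0421 -0.0024
or [ 0.542  -0.3427] along,across -0.0409 0.0016
cl [ 0.4817 -0.3908] along,across -0.1179 -0.0029
[2.65872217e-05 1.91201656e-01 9.81550775e-01 4.62276128e-05] [0.21586214 0.53298148 0.22430321]
[263.19987806 205.7167931 ] (array([262.92424242, 203.75252525]), np.int32(198)) [0.00739375 0.00871901]
[257.99313586 220.486336  ] (array([257.29149798, 218.37246964]), np.int32(247)) [0.00616449 0.00906029]
[252.02428395 237.41769365] (array([251.79276316, 235.27631579]), np.int32(304)) [0.00602701 0.00733939]
[245.11278498 257.02298172] (array([244.7582205 , 257.87427466]), np.int32(517)) [-0.00264608 -0.00184462]
```

```bash
cat >> h.py <<'E'
TO=np.array([.5714,-.3142]);td=np.array([.7438,.6684]);tn=np.array([td[1],-td[0]])
RO=np.array([.4655,-.2020]);rd=np.array([.7997,.6004]);rn=np.array([rd[1],-rd[0]])
JAR={"dr":[.6579,-.2307],"ol":[.601,-.2843],"or":[.542,-.3427],"cl":[.4817,-.3908]}
SLOT={"dr":-.12,"ol":-.04,"or":.04,"cl":.12}; H=.054; ZT=.20
def ori(n):
    best=None
    for s in(1,-1):
        y=np.r_[s*n,0];z=np.array([0,0,-1.]);q=R.from_matrix(np.c_[np.cross(y,z),y,z]).as_quat();q=[q[3],*q[:3]]
        j=inverse_kinematics([.52,-.26,.2],q)
        if j is not None and (best is None or abs(j[5])<best[0]): best=(abs(j[5]),q)
    return best[1]
def job(k):
    p=JAR[k]; qt,qr=ori(tn),ori(rn); s=RO+rd*SLOT[k]
    gripper_to(.094); r.move_to([*p,ZT],qt)
    hit=r.move_l([*p,.006+H],vel=.15,guard=12); print(k,"down",hit,telemetry.current_ee_pos().round(4))
    if hit: return False
    gripper_to(.04,30); r.hold(.2); print("grip",telemetry.current_opening(),telemetry.current_finger_force())
    if telemetry.current_opening()<.055: return False
    r.move_l([*p,ZT],vel=.15); print("lifted",telemetry.current_opening(),telemetry.current_wrist_force().round(2))
    r.move_l([*s,ZT],rot=qr,vel=.2); r.move_l([*s,.012+H+.022],vel=.15)
    hit=r.move_l([*s,.012+H-.004],vel=.03,guard=5)
    print("placed",hit,telemetry.current_ee_pos().round(4),"target",s.round(4),.012+H,telemetry.current_wrist_force().round(2))
    return hit
def release():
    e=telemetry.current_ee_pos(); gripper_to(.094); r.move_l([*e[:2],ZT],vel=.15); print("t",telemetry.current_t())
E
python3 - <<'E'
from h import *
for n in(tn,rn): print(ori(n), inverse_kinematics([.52,-.26,.2],ori(n)))
if job("cl"):
    e=telemetry.current_ee_pos()
    if abs(e[2]-.012-H)<.004: release()
    else: print("CHECK")
print(telemetry.current_t())
cv2.imwrite("pics/s1.png",vision.snapshot("scene")[150:290,160:380][:,:,::-1].repeat(3,0).repeat(3,1))
cv2.imwrite("pics/t1.png",vision.snapshot("top")[:,:,::-1])
E
```

```text
[np.float64(0.0), np.float64(0.9337562583461732), np.float64(0.35790955561336285), np.float64(0.0)] [-5.83304571e-01  2.99711384e-01  1.53176844e+00 -4.44089210e-16
  1.31011283e+00  2.55435390e-01]
[np.float64(0.0), np.float64(0.9486042048715599), np.float64(0.31646494671605524), np.float64(0.0)] [-5.83304571e-01  2.99711384e-01  1.53176844e+00 -4.44089210e-16
  1.31011283e+00  3.43490606e-01]
cl down False [ 0.4823 -0.3913  0.0609]
grip 0.06501099524906204 30.000532100675628
lifted 0.06489500247489567 [ 0.38  0.26 -3.3 ]
placed True [ 0.5612 -0.1295  0.0662] target [ 0.5615 -0.13  ] 0.066 [0.25 0.13 4.35]
t 12.9667
12.9667
```

Run:
```python
from h import *
for k in("or","ol","dr"):
    ok=job(k); e=telemetry.current_ee_pos()
    if ok and abs(e[2]-.012-H)<.004: release()
    else: print("CHECK"); break
else:
    e=telemetry.current_ee_pos(); r.move_l([e[0]-.02,e[1]+.02,.28],vel=.2)
    r.movej([1.065,.276,1.505,0,1.361,-.121])
print(telemetry.current_t())
cv2.imwrite("pics/s2.png",cv2.resize(vision.snapshot("scene")[150:300,180:380][:,:,::-1],None,fx=4,fy=4))
cv2.imwrite("pics/t2.png",cv2.resize(vision.snapshot("top")[90:320,130:390][:,:,::-1],None,fx=2.5,fy=2.5))
```

```text
or down False [ 0.5428 -0.3429  0.061 ]
grip 0.06390845975053541 30.000587850809097
lifted 0.06438005147850381 [ 0.11  0.24 -3.32]
placed True [ 0.4974 -0.1781  0.0663] target [ 0.4975 -0.178 ] 0.066 [ 0.8  -0.72  2.67]
t 21.3833
ol down False [ 0.6017 -0.2845  0.0612]
grip 0.06497720043862738 30.000509794335812
lifted 0.06526507094640203 [-0.23 -0.5  -2.68]
placed True [ 0.4331 -0.2257  0.0662] target [ 0.4335 -0.226 ] 0.066 [-0.71  0.4   3.6 ]
t 29.4833
dr down False [ 0.6585 -0.2311  0.0612]
grip 0.06312096059894193 29.85010607568256
lifted 0.06256721047627145 [ 0.18 -0.49 -3.43]
placed True [ 0.3695 -0.2742  0.0661] target [ 0.3695 -0.274 ] 0.066 [-0.09  0.2   2.72]
t 38.4833
41.875
```

View pics/t2.png

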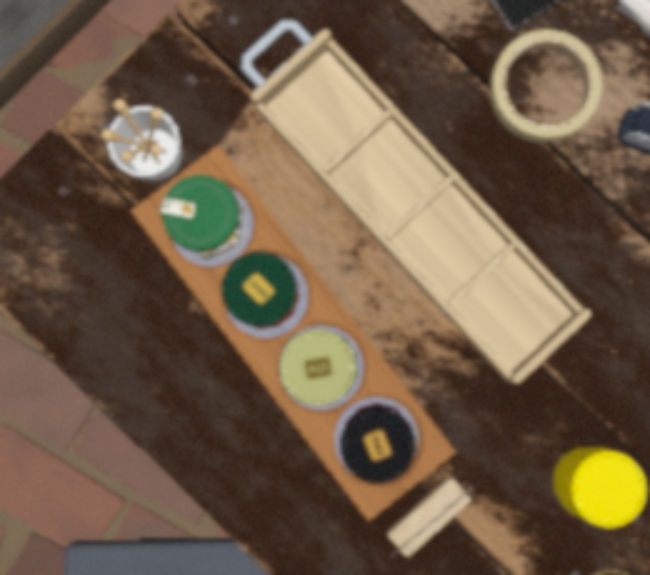

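View pics/s2.png

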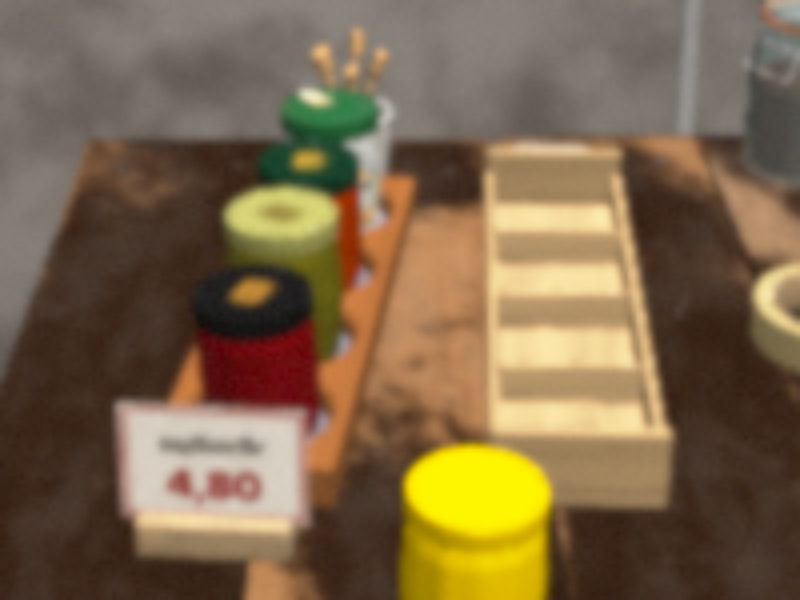

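All four jars stand upright in their recesses. From the card (430,515 in the top crop) the order is darkred (377,443), olive (320,367), orange (260,290), clear (203,213), with the cup last at (143,140). The card, cup and tape have not moved.

```bash
python3 -c "
from plant import *
print(r.sign_off())"
```

```text
the job is handed in; nothing more can be done
None
```

The job is handed in: all four jars are upright and fully in their recesses, in order from the price card as dark red, olive, orange, clear, finished at about 42 s with the card, cup and tape left as they stood.

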